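Turn the row of bottles round into the wooden rack

TASK

Move the four bottles from the grey rack with the coloured pads into the empty wooden rack in reverse order: as you see them from the robot, the leftmost goes into the rightmost pocket, the next one beside it, and so on, until the rightmost stands in the leftmost pocket. Stand each one upright, fully down in its own pocket, and do not disturb the black loupe on the bench.

Things in the scene. Friction and masses are not known exactly. Their poses are not given: they have to be found in the camera images.
- flux_bottle: Cream bottle with yellow label and narrow black needle cap; 36 mm across, 66 mm tall, standing upright. Origin at the centre of its underside, z up along its axis. Body is straight up to about 50 mm; the cap above 57 mm is 13 mm across. At the start it stands on the yellow pad in the grey rack.
- red_cap_bottle: White bottle with red cap; 29 mm across, 68 mm tall, standing upright. Origin at the centre of its underside, z up along its axis. Body is straight up to about 50 mm; the cap above 59 mm is 17 mm across. At the start it stands on the red pad in the grey rack.
- white_bottle: All-white bottle with white ribbed cap; 33 mm across, 62 mm tall, standing upright. Origin at the centre of its underside, z up along its axis. Body is straight up to about 45 mm; the cap above 53 mm is 23 mm across. At the start it stands on the blue pad in the grey rack.
- small_jar: Small amber jar with black lid; 21 mm across, 32 mm tall, standing upright. Origin at the centre of its underside, z up along its axis. Body 20 mm across up to 22 mm, lid 21 mm across above that. At the start it stands on the green pad in the grey rack.
- yellow_pad: Flat yellow round pad, 49 mm across, 2 mm thick, fixed on the floor (4 mm above the bench) of one pocket of the fixed grey rack, under the flux bottle at the start. Origin at the centre of its underside; y runs along the row, to the left as seen from the robot, x across it, away from the robot. The grey rack has the wooden one's size and shape.
- red_pad: Flat red round pad, 49 mm across, 2 mm thick, fixed on the floor (4 mm above the bench) of one pocket of the fixed grey rack, under the red-capped bottle at the start. Origin at the centre of its underside; y runs along the row, to the left as seen from the robot, x across it, away from the robot. The grey rack has the wooden one's size and shape.
- blue_pad: Flat blue round pad, 49 mm across, 2 mm thick, fixed on the floor (4 mm above the bench) of one pocket of the fixed grey rack, under the white bottle at the start. Origin at the centre of its underside; y runs along the row, to the left as seen from the robot, x across it, away from the robot. The grey rack has the wooden one's size and shape.
- green_pad: Flat green round pad, 49 mm across, 2 mm thick, fixed on the floor (4 mm above the bench) of one pocket of the fixed grey rack, under the small jar at the start. Origin at the centre of its underside; y runs along the row, to the left as seen from the robot, x across it, away from the robot. The grey rack has the wooden one's size and shape.
- wood_rack: Light wooden rack, fixed on the bench, empty: open tray 62 (x) x 236 (y) x 14 mm high, four square pockets 54 x 54 mm inside in a row along y, walls 4 mm thick. Origin at the centre of its underside; y along the row to the left seen from the robot, x away from the robot, z up. Pocket centres at x = 0, y = +87, +29, -29, -87 mm; pocket floor at z = 4 mm, wall tops at 14 mm.
- loupe: Black eye loupe, a squat hollow cylinder 34 mm across and 25 mm tall, standing loose on the bench near the robot-side edge, between the racks in y; a bystander. Origin at the centre of its underside.
There are look-alikes about, which are no part of the job. What is shaped like the red_cap_bottle but purple is not meant.

How it is judged (in metres and radians):
At the end, for the whole second after the job is handed in: Each bottle stands upright (0.12 rad) and at rest on the floor of its own wooden-rack pocket (within 20 mm of its centre each way, underside within 4 mm of the floor), left to right in the reverse of their start order (that of their pads) (x of flux_bottle in the frame of wood_rack between -0.02 and 0.02 m and z of flux_bottle in the frame of wood_rack between 0 and 0.008 m and angle between each of flux_bottle, red_cap_bottle, white_bottle, small_jar's own z axis and vertical below 0.12 rad and linear speed of each of flux_bottle, red_cap_bottle, white_bottle, small_jar below 0.02 m/s and angular speed of each of flux_bottle, red_cap_bottle, white_bottle, small_jar below 0.3 rad/s and (y of flux_bottle in the frame of wood_rack between 0.067 and 0.107 m or y of flux_bottle in the frame of wood_rack between 0.009 and 0.049 m or y of flux_bottle in the frame of wood_rack between -0.049 and -0.009 m or y of flux_bottle in the frame of wood_rack between -0.107 and -0.067 m) and x of red_cap_bottle in the frame of wood_rack between -0.02 and 0.02 m and z of red_cap_bottle in the frame of wood_rack between 0 and 0.008 m and (y of red_cap_bottle in the frame of wood_rack between 0.067 and 0.107 m or y of red_cap_bottle in the frame of wood_rack between 0.009 and 0.049 m or y of red_cap_bottle in the frame of wood_rack between -0.049 and -0.009 m or y of red_cap_bottle in the frame of wood_rack between -0.107 and -0.067 m) and x of white_bottle in the frame of wood_rack between -0.02 and 0.02 m and z of white_bottle in the frame of wood_rack between 0 and 0.008 m and (y of white_bottle in the frame of wood_rack between 0.067 and 0.107 m or y of white_bottle in the frame of wood_rack between 0.009 and 0.049 m or y of white_bottle in the frame of wood_rack between -0.049 and -0.009 m or y of white_bottle in the frame of wood_rack between -0.107 and -0.067 m) and x of small_jar in the frame of wood_rack between -0.02 and 0.02 m and z of small_jar in the frame of wood_rack between 0 and 0.008 m and (y of small_jar in the frame of wood_rack between 0.067 and 0.107 m or y of small_jar in the frame of wood_rack between 0.009 and 0.049 m or y of small_jar in the frame of wood_rack between -0.049 and -0.009 m or y of small_jar in the frame of wood_rack between -0.107 and -0.067 m) and ((y of red_pad in the frame of yellow_pad above 0 m and ((y of flux_bottle in the frame of wood_rack above 0.058 m and y of red_cap_bottle in the frame of wood_rack below 0.058 m) or (y of flux_bottle in the frame of wood_rack above 0 m and y of red_cap_bottle in the frame of wood_rack below 0 m) or (y of flux_bottle in the frame of wood_rack above -0.058 m and y of red_cap_bottle in the frame of wood_rack below -0.058 m))) or (y of red_pad in the frame of yellow_pad below 0 m and ((y of red_cap_bottle in the frame of wood_rack above 0.058 m and y of flux_bottle in the frame of wood_rack below 0.058 m) or (y of red_cap_bottle in the frame of wood_rack above 0 m and y of flux_bottle in the frame of wood_rack below 0 m) or (y of red_cap_bottle in the frame of wood_rack above -0.058 m and y of flux_bottle in the frame of wood_rack below -0.058 m)))) and ((y of blue_pad in the frame of yellow_pad above 0 m and ((y of flux_bottle in the frame of wood_rack above 0.058 m and y of white_bottle in the frame of wood_rack below 0.058 m) or (y of flux_bottle in the frame of wood_rack above 0 m and y of white_bottle in the frame of wood_rack below 0 m) or (y of flux_bottle in the frame of wood_rack above -0.058 m and y of white_bottle in the frame of wood_rack below -0.058 m))) or (y of blue_pad in the frame of yellow_pad below 0 m and ((y of white_bottle in the frame of wood_rack above 0.058 m and y of flux_bottle in the frame of wood_rack below 0.058 m) or (y of white_bottle in the frame of wood_rack above 0 m and y of flux_bottle in the frame of wood_rack below 0 m) or (y of white_bottle in the frame of wood_rack above -0.058 m and y of flux_bottle in the frame of wood_rack below -0.058 m)))) and ((y of blue_pad in the frame of red_pad above 0 m and ((y of red_cap_bottle in the frame of wood_rack above 0.058 m and y of white_bottle in the frame of wood_rack below 0.058 m) or (y of red_cap_bottle in the frame of wood_rack above 0 m and y of white_bottle in the frame of wood_rack below 0 m) or (y of red_cap_bottle in the frame of wood_rack above -0.058 m and y of white_bottle in the frame of wood_rack below -0.058 m))) or (y of blue_pad in the frame of red_pad below 0 m and ((y of white_bottle in the frame of wood_rack above 0.058 m and y of red_cap_bottle in the frame of wood_rack below 0.058 m) or (y of white_bottle in the frame of wood_rack above 0 m and y of red_cap_bottle in the frame of wood_rack below 0 m) or (y of white_bottle in the frame of wood_rack above -0.058 m and y of red_cap_bottle in the frame of wood_rack below -0.058 m)))) and ((y of green_pad in the frame of yellow_pad above 0 m and ((y of flux_bottle in the frame of wood_rack above 0.058 m and y of small_jar in the frame of wood_rack below 0.058 m) or (y of flux_bottle in the frame of wood_rack above 0 m and y of small_jar in the frame of wood_rack below 0 m) or (y of flux_bottle in the frame of wood_rack above -0.058 m and y of small_jar in the frame of wood_rack below -0.058 m))) or (y of green_pad in the frame of yellow_pad below 0 m and ((y of small_jar in the frame of wood_rack above 0.058 m and y of flux_bottle in the frame of wood_rack below 0.058 m) or (y of small_jar in the frame of wood_rack above 0 m and y of flux_bottle in the frame of wood_rack below 0 m) or (y of small_jar in the frame of wood_rack above -0.058 m and y of flux_bottle in the frame of wood_rack below -0.058 m)))) and ((y of green_pad in the frame of red_pad above 0 m and ((y of red_cap_bottle in the frame of wood_rack above 0.058 m and y of small_jar in the frame of wood_rack below 0.058 m) or (y of red_cap_bottle in the frame of wood_rack above 0 m and y of small_jar in the frame of wood_rack below 0 m) or (y of red_cap_bottle in the frame of wood_rack above -0.058 m and y of small_jar in the frame of wood_rack below -0.058 m))) or (y of green_pad in the frame of red_pad below 0 m and ((y of small_jar in the frame of wood_rack above 0.058 m and y of red_cap_bottle in the frame of wood_rack below 0.058 m) or (y of small_jar in the frame of wood_rack above 0 m and y of red_cap_bottle in the frame of wood_rack below 0 m) or (y of small_jar in the frame of wood_rack above -0.058 m and y of red_cap_bottle in the frame of wood_rack below -0.058 m)))) and ((y of green_pad in the frame of blue_pad above 0 m and ((y of white_bottle in the frame of wood_rack above 0.058 m and y of small_jar in the frame of wood_rack below 0.058 m) or (y of white_bottle in the frame of wood_rack above 0 m and y of small_jar in the frame of wood_rack below 0 m) or (y of white_bottle in the frame of wood_rack above -0.058 m and y of small_jar in the frame of wood_rack below -0.058 m))) or (y of green_pad in the frame of blue_pad below 0 m and ((y of small_jar in the frame of wood_rack above 0.058 m and y of white_bottle in the frame of wood_rack below 0.058 m) or (y of small_jar in the frame of wood_rack above 0 m and y of white_bottle in the frame of wood_rack below 0 m) or (y of small_jar in the frame of wood_rack above -0.058 m and y of white_bottle in the frame of wood_rack below -0.058 m))))); the robot touches nothing.
It fails at once if the loupe is moved by more than 20 mm or tipped (distance of loupe from where it was at the start of the episode above 0.02 m or angle between loupe's own z axis and vertical above 0.4 rad).
It also fails if it takes over 102 s, if anything falls off the work surface, if the arm or the gripper's body presses on something with over 40 N, if the wrist force passes 120 N, or if a joint passes its speed limit or range.

ROBOT

A 6-joint arm with a two-finger parallel gripper is mounted at the origin on a cart in front of the work surface, level with it; the furniture and walls round the work are solid. World frame = base frame: x ahead of the robot, y to its left, z up, the work surface at z = 0. Lengths are in mm, angles in rad, forces in N, time in s.
With the tool pointing down it reaches from about 300 to 850 mm from the base axis. Payload 5.4 kg.
Tool frame: the origin (TCP) lies at the very end of the fingers, on their centre line; the grasp point (between the pads) lies 19 mm behind it; z points along the fingers, y is the direction in which the jaws open and shut (so a half turn about z gives the same grasp; the last joint's range is limited). The gripper opens to 85 mm and grips with 20 to 120 N. Pads are 22 mm wide; open, the fingers measure 114 mm over their backs; the gripper's body (76 mm by 85 mm) begins 54 mm behind the grasp point. The pads swing forward as they close: fully open they stand 13 mm farther back than shut.
Start: joints at [0.893, 0.158, 1.597, -0, 1.386, -0.21], TCP at [259.287, 513.202, 192.599] pointing down, gripper open.
Joint ranges: [-2.91, 2.91], [-0.94, 2.29], [0.18, 2.7], [-1.29, 4.43], [0.17, 2.64], [-3, 3]. Speed limits (rad/s): [2.57, 2.57, 3.14, 3.14, 3.14, 3.14].

INTERFACE

Orientations are given as [roll, pitch, yaw] about the fixed x, y, z axes, in that order (R = Rz(yaw) Ry(pitch) Rx(roll)).
In Python, from bench import ctrl gives the robot as it stands.
- The arm moves only by the shell command python3 -m inch 'ROWS' [OPENING] [FORCE]. ROWS is JSON, a list of rows, each a list of 6 numbers: the shift along the tool's x, y, z in m, then the turn, a rotation vector about the tool's x, y, z in degrees. A call has exactly 5 rows; each row is the pose to reach, as a shift and turn from the pose commanded when the call began, along the tool's axes at that moment; what a row does not reach only later rows make up. A row lasts 1/10 s, in which the tool goes at most 50 mm and 8.59 degrees, less where a joint would pass 70% of its speed; a pose out of reach is approached as far as the arm can. A call with a gripper value outside its range is refused whole. OPENING is the opening, from 0 (shut) to 1 (fully open), set as the call begins (- or left out, the last holds). The fingers move at their own pace and stop on an object; FORCE is the grip in N (left out, the last holds). Time passes only in rows, so rows that repeat a pose let the fingers close, or fill a call up. It gives the time, the measured TCP pose, the force and the opening at its end, in the units of the state.
- ctrl.state(): the state, without advancing time (a new reading comes with each control period).
- ctrl.camera(name): name is "side" or "top" or "wrist"; returns the picture (384x512x3 uint8, blue, green, red); there is no depth.
- ctrl.camera_params(name): a dict with "vfov" (degrees; the focal length in pixels is half the picture's height over the tangent of half this angle, whatever the lens; pixels are square), "cx", "cy" (the principal point, pixels), "origin" and "orientation" of the camera in the world. Camera axes: x right, y up, looking along -z (the intrinsics and any distortion apply to the point x, -y, -z); pixel columns grow to the right and rows downward; lengths in mm; the calibration is good to about 2 mm. A picture is of the moment at which its call begins: read the wrist's pose just before it. camera_params takes no time and is no camera call; for the wrist camera it gives the pose at the moment of the call.
- ctrl.close_job(): hands the job in, once; it reports no verdict.
Trained networks look in the newest picture that a camera, given by its name, has taken for a name from the list of things; names that differ only in an ending like _2 or _b are one class to them, and where a whole thing is asked for, a point or a joint stands for the part that bears it (a point fixed in the world has none). Each returns a list of dicts, best first, with "confidence" (0 to 1); they miss things now and then, are a little off and sometimes report something else, mostly with a low value. They report only what shows in the picture. A call takes as long as a camera call. They do not tell look-alikes from the thing itself.
- ctrl.spot_in(camera, label): "extent" ([left, top, width, height] in pixels, round what is visible of it).
- ctrl.regions_of(camera, label): "region" (384x512 bool, what is visible of it) and "extent" ([left, top, width, height] in pixels, round what is visible of it).
The state is a dict: "time": time; "joint_positions": joint angles; "joint_velocities": joint speeds; "tau": joint torques, N m; "tcp_pos": TCP position; "tool_rot": TCP orientation; "contact_force": force on the tool from outside, world axes, zero at the start; "moment": the same for the moment, N m; "finger_gap": opening from 0.0 (shut) to 1.0 (fully open).
Only numpy, scipy, OpenCV 4.12 (cv2) and the standard library are available. Lean on these libraries where they do the work, as an engineer would, in place of code of your own. Each camera call takes 0.05 s, during which the arm holds its last target.

## Working session

There is one attempt and no reset: what is moved stays moved. The work goes in short steps, Python scripts to look and compute and a shell command to move; the robot and the scene stay as the last step left them, time stands still between calls to the robot, and variables do not carry over. Pictures are saved under pics/ and viewed, and the job is handed in when it is done.

```bash
ls; mkdir -p pics; python3 - <<'E'
from bench import ctrl
import cv2
s=ctrl.state();print({k:s[k] for k in('time','tcp_pos','tool_rot','finger_gap')})
for n in('top','side','wrist'):
    im=ctrl.camera(n);cv2.imwrite(f'pics/{n}0.png',im);print(n,ctrl.camera_params(n))
E
```

```text
pics
{'time': 0.0, 'tcp_pos': array([258.85023568, 512.68057471, 191.60086448]), 'tool_rot': array([-3.13971491e+00, -4.27974585e-04,  2.67379692e+00]), 'finger_gap': 0.9954648739930003}
top {'vfov': 55.03669176103612, 'cx': 255.3509678510716, 'cy': 191.66743234038935, 'origin': array([335.86692746,  69.8927889 , 879.57618777]), 'orientation': array([ 0.1570684 , -0.00268015, -1.56264452])}
side {'vfov': 49.36771780625821, 'cx': 251.0146233636782, 'cy': 184.87022398347457, 'origin': array([ -83.92268864, -148.47103971,  778.99112242]), 'orientation': array([ 0.66636171, -0.01472099, -1.12869737])}
wrist {'vfov': 65.04218666271186, 'cx': 252.49662804496842, 'cy': 192.57927417248487, 'origin': array([192.37571583, 547.38426535, 373.47216168]), 'orientation': array([-3.02556791e-01,  6.98823490e-05,  1.10164803e+00])}
```

View pics/top0.png

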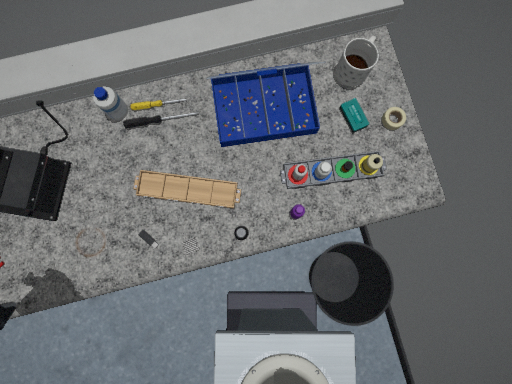

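View pics/side0.png

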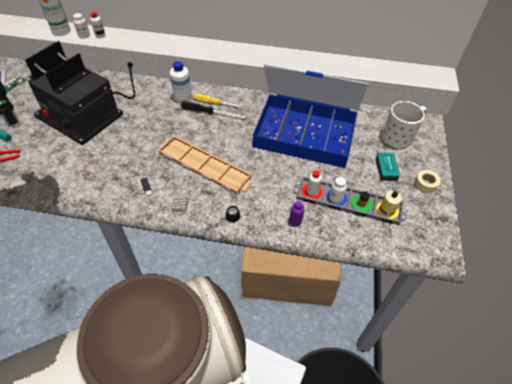

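View pics/wrist0.png

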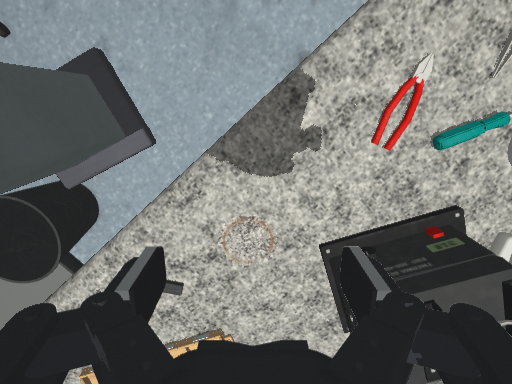

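```bash
cat > h.py <<'E'
import numpy as np,cv2
from scipy.spatial.transform import Rotation as Ro
from bench import ctrl
def ray(P,px):
    f=192/np.tan(np.radians(P['vfov']/2))
    px=np.atleast_2d(np.asarray(px,float))
    d=np.c_[(px[:,0]-P['cx'])/f,-(px[:,1]-P['cy'])/f,-np.ones(len(px))]
    return d@Ro.from_euler('xyz',P['orientation']).as_matrix().T
def onz(P,px,z):
    d=ray(P,px);o=np.array(P['origin']);t=(z-o[2])/d[:,2];return o+t[:,None]*d
def proj(P,X):
    f=192/np.tan(np.radians(P['vfov']/2))
    c=(np.atleast_2d(X)-np.array(P['origin']))@Ro.from_euler('xyz',P['orientation']).as_matrix()
    return np.c_[P['cx']+f*c[:,0]/-c[:,2],P['cy']+f*c[:,1]/c[:,2]]
E
python3 - <<'E'
from h import *
np.set_printoptions(precision=1,suppress=True)
for cam in('top','side'):
    P=ctrl.camera_params(cam);im=ctrl.camera(cam)
    for n,z in(('wood_rack',14),('red_pad',6),('blue_pad',6),('green_pad',6),('yellow_pad',6),('flux_bottle',36),('red_cap_bottle',36),('white_bottle',36),('small_jar',22),('loupe',12)):
        for r in ctrl.regions_of(cam,n)[:2]:
            m=r['region'].astype('uint8');c=max(cv2.findContours(m,0,2)[0],key=cv2.contourArea)
            (u,v),wh,a=cv2.minAreaRect(c)
            print(cam,n,round(r['confidence'],2),np.array(r['extent']),(round(u),round(v)),onz(P,(u,v),z)[0])
            if n=='wood_rack':
                b=cv2.boxPoints(((u,v),wh,a));print(b,onz(P,b,14))
    if cam=='top': 
        cv2.imwrite('pics/topc.png',np.hstack([cv2.resize(im[150:230,120:250],None,fx=3,fy=3,interpolation=2),cv2.resize(im[140:220,270:400],None,fx=3,fy=3,interpolation=2)]))
E
```

```text
top wood_rack 0.75 [134.8 168.5 104.4  40.9] (187, 189) [478.7 231.   14. ]
[[132.4 195.1]
 [135.9 168.6]
 [241.9 182.3]
 [238.5 208.9]] [[462.1 360.2  14. ]
 [526.7 355.8  14. ]
 [495.3 101.   14. ]
 [431.5 108.2  14. ]]
top wood_rack 0.4 [359.4 155.4  24.8  19.5] (372, 163) [ 545.3 -211.8   14. ]
[[358. 165.]
 [374. 149.]
 [386. 161.]
 [370. 177.]] [[ 540.1 -177.9   14. ]
 [ 580.2 -218.1   14. ]
 [ 550.6 -245.8   14. ]
 [ 510.9 -205.6   14. ]]
top red_pad 0.58 [290.3 167.7  17.3  16.3] (296, 176) [513. -29.   6.]
top blue_pad 0.24 [286.8 166.7  18.3  15. ] (296, 176) [514.6 -28.1   6. ]
top green_pad 0.73 [335.5 162.1  18.9  18.3] (343, 169) [ 532.8 -144.5    6. ]
top flux_bottle 0.73 [360.7 155.9  22.7  17. ] (372, 163) [ 540.  -203.5   36. ]
top red_cap_bottle 0.65 [291.6 163.7  15.5  19. ] (299, 172) [518.1 -33.   36. ]
top red_cap_bottle 0.56 [289.7 207.   14.4  10.4] (297, 211) [425.9 -28.   36. ]
top white_bottle 0.65 [312.8 161.1  19.3  17.9] (323, 170) [523.4 -89.2  36. ]
top small_jar 0.61 [341.6 159.7  10.1  10.9] (347, 166) [ 535.5 -149.3   22. ]
top loupe 0.63 [233.7 22
[... 522 characters left out ...]
.58 [378.4 206.1  20.4  12.1] (395, 215) [ 535.  -225.6    6. ]
side flux_bottle 0.9 [378.2 187.8  22.2  27.9] (390, 203) [ 538.4 -205.3   36. ]
side flux_bottle 0.28 [227.2 205.2  15.   15. ] (233, 213) [362.5  93.5  36. ]
side red_cap_bottle 0.53 [307.3 169.8  12.7  22.8] (314, 182) [519.4 -34.   36. ]
side red_cap_bottle 0.53 [288.6 201.1  16.   25.2] (297, 213) [422.3 -30.1  36. ]
side white_bottle 0.71 [328.6 176.   19.6  25.5] (338, 190) [522.8 -90.1  36. ]
side white_bottle 0.39 [226.2 205.8  15.7  13.7] (233, 213) [362.5  93.5  36. ]
side small_jar 0.44 [359.4 193.4  12.4  11.2] (364, 198) [ 536.1 -149.6   22. ]
side loupe 0.61 [226.5 204.8  16.6  17.2] (233, 213) [376.9 101.4  12. ]
```

View pics/topc.png

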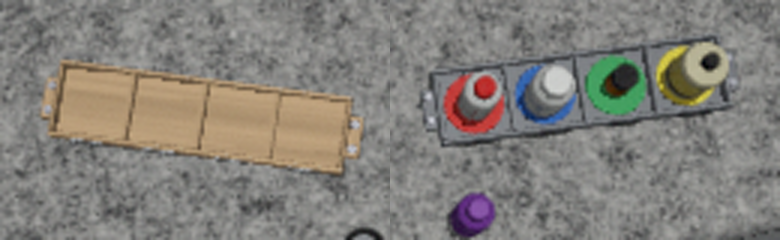

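```bash
cat > fit.py <<'E'
from h import *
from scipy.optimize import least_squares
def pts(p,xy,z):
    c,s=np.cos(p[2]),np.sin(p[2]);xy=np.atleast_2d(xy)
    return np.c_[p[0]+c*xy[:,0]-s*xy[:,1],p[1]+s*xy[:,0]+c*xy[:,1],np.full(len(xy),z)]
def draw(im,P,p,off,k):
    def ln(a,b,z,col):
        t=(proj(P,pts(p,[a,b],z))-off+.5)*k-.5
        cv2.line(im,tuple(np.int32(t[0]*8)),tuple(np.int32(t[1]*8)),col,1,16,3)
    for z,col in((14,(0,255,0)),):
        for x in(-31,31): ln((x,-118),(x,118),z,col)
        for y in(-118,-58,0,58,118): ln((-31,y),(31,y),z,col)
    for y in(-87,-29,29,87):
        for a,b in(((-27,y-27),(-27,y+27)),((27,y-27),(27,y+27))): ln(a,b,4,(255,255,0))
E
python3 - <<'E'
from fit import *
np.set_printoptions(precision=2,suppress=True)
P=ctrl.camera_params('top');S=ctrl.camera_params('side');im=ctrl.camera('top');si=ctrl.camera('side')
cor=np.array([(31,118),(31,-118),(-31,-118),(-31,118)])
W=np.array([(140.7,170.3),(237.3,182.3),(234.3,207.3),(136.7,195.3)])
G=np.array([(430,72),(715,38),(728,106),(442,144)])/3.;G=G+[270-390/3,140]
out=[]
sol={}
for n,px in(('W',W),('G',G)):
    w=onz(P,px,14).mean(0)
    r=least_squares(lambda p:(proj(P,pts(p,cor,14))-px).ravel(),[w[0],w[1],-.1])
    print(n,r.x,np.abs(r.fun).max());sol[n]=r.x
np.save('sol.npy',np.array([sol['W'],sol['G']]))
k=5
for n,o in(('W',(125,155)),('G',(272,145))):
    c=cv2.resize(im[o[1]:o[1]+70,o[0]:o[0]+120],None,fx=k,fy=k,interpolation=2);draw(c,P,sol[n],np.array(o),k);out.append(c)
cv2.imwrite('pics/ov.png',cv2.resize(np.vstack(out),None,fx=.85,fy=.85))
out=[]
for n,o in(('W',(150,130)),('G',(290,160))):
    c=cv2.resize(si[o[1]:o[1]+70,o[0]:o[0]+120],None,fx=k,fy=k,interpolation=2);draw(c,S,sol[n],np.array(o),k);out.append(c)
cv2.imwrite('pics/ovs.png',cv2.resize(np.vstack(out),None,fx=.85,fy=.85))
E
```

```text
W [478.72 231.04  -0.11] 0.7469310069222388
G [ 527.54 -117.5     0.14] 1.3307752058958044
```

View pics/ov.png

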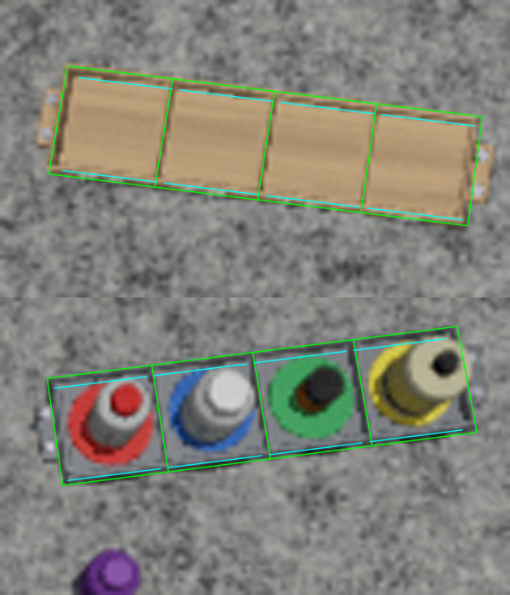

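View pics/ovs.png

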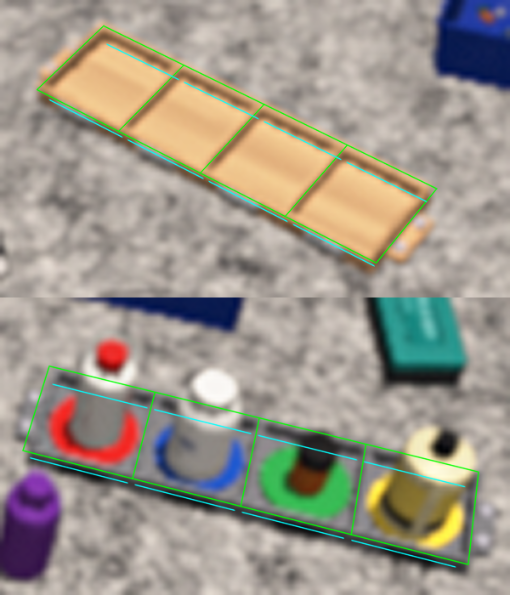

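```bash
cat > to.py <<'E'
# usage: to.py x,y,z,yaw ... : one call each; prints shift mm (tool axes) and rotvec deg from the previous pose
import sys
from h import *
s=ctrl.state();p=np.array(s['tcp_pos']);R=Ro.from_euler('xyz',s['tool_rot'])
print('t',round(s['time'],2),'at',p.round(1),'yaw',round(s['tool_rot'][2],3),'rp',np.round(s['tool_rot'][:2],3),'gap',round(s['finger_gap'],3),'F',np.round(s['contact_force'],1))
for a in sys.argv[1:]:
    x,y,z,w=map(float,a.split(','))
    R2=Ro.from_euler('xyz',[np.pi,0,w]);q=np.array([x,y,z])
    d=R.inv().apply(q-p);rv=(R.inv()*R2).as_rotvec(degrees=True)
    print(a,'shift m',(d/1000).round(4),'rot',rv.round(1),'| dist',np.linalg.norm(d).round(0));p,R=q,R2
E
python3 to.py 355,310,190,2.15 445,100,190,1.75 515,-31,190,1.711
```

```text
t 1.35 at [259.3 513.2 192.6] yaw 2.674 rp [-3.142  0.   ] gap 1.002 F [-0.3  0.4 -0.5]
355,310,190,2.15 shift m [-0.1771 -0.1382  0.0026] rot [-0.  0. 30.] | dist 225.0
445,100,190,1.75 shift m [-0.225  -0.0396 -0.    ] rot [ 0.  -0.  22.9] | dist 228.0
515,-31,190,1.711 shift m [-0.1414  0.0455  0.    ] rot [-0.  -0.   2.2] | dist 149.0
```

```bash
python3 -m inch '[[-0.036,-0.028,0.0,0,0,6],[-0.071,-0.055,0.001,0,0,12],[-0.106,-0.083,0.002,0,0,18],[-0.142,-0.110,0.002,0,0,24],[-0.177,-0.138,0.003,0,0,30]]' 1 40
python3 -m inch '[[-0.045,-0.008,0,0,0,5],[-0.09,-0.016,0,0,0,10],[-0.135,-0.024,0,0,0,14],[-0.18,-0.032,0,0,0,19],[-0.225,-0.040,0,0,0,23]]'
python3 -m inch '[[-0.03,0.009,0,0,0,1],[-0.06,0.018,0,0,0,2],[-0.09,0.027,0,0,0,2],[-0.12,0.037,0,0,0,2],[-0.141,0.0455,0,0,0,2.2]]'
python3 - <<'E'
from h import *
s=ctrl.state();print(s['time'],s['tcp_pos'],s['tool_rot'])
P=ctrl.camera_params('wrist');im=ctrl.camera('wrist');cv2.imwrite('pics/w1.png',im);np.save('w1.npy',P,allow_pickle=True);print(P)
E
```

```text
time: 1.85
tcp_pos: [355.7, 308.7, 189.9]
tool_rot: [3.141, 0.0, 2.146]
contact_force: [0.5, 0.3, -0.5]
finger_gap: 1.003
time: 2.35
tcp_pos: [445.3, 98.2, 189.9]
tool_rot: [3.141, 0.0, 1.745]
contact_force: [0.1, -0.1, 0.0]
finger_gap: 0.998
time: 2.85
tcp_pos: [515.2, -32.6, 189.7]
tool_rot: [3.141, 0.0, 1.709]
contact_force: [0.5, 0.3, -0.8]
finger_gap: 1.002
2.85 [515.17592647 -32.58233964 189.69654794] [3.14128133e+00 4.48365178e-04 1.70893062e+00]
{'vfov': 65.04218666271186, 'cx': 252.49662804496842, 'cy': 192.57927417248487, 'origin': array([505.822901  ,  42.94272481, 371.28000609]), 'orientation': array([-0.30206195, -0.00137167,  0.1368189 ])}
```

View pics/w1.png

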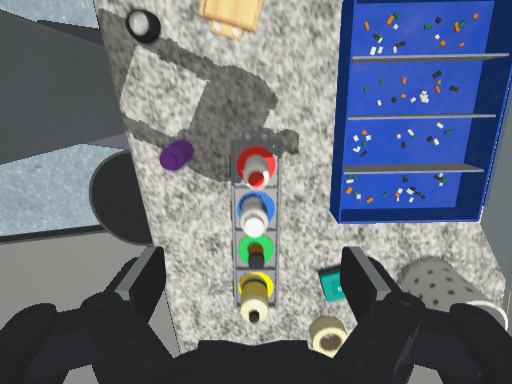

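```bash
python3 - <<'E'
from fit import *
np.set_printoptions(precision=1,suppress=True)
P=np.load('w1.npy',allow_pickle=True).item();im=cv2.imread('pics/w1.png')
W,G=np.load('sol.npy');print(proj(P,[515,-32.6,190]),G)
o=np.array((215,130));k=3
c=cv2.resize(im[130:330,215:300],None,fx=k,fy=k,interpolation=2);c2=c.copy();draw(c2,P,G,o,k)
cv2.imwrite('pics/w1o.png',np.hstack([c,c2]))
ctrl.camera('wrist')
for n,z in(('red_pad',6),('blue_pad',6),('green_pad',6),('yellow_pad',6),('flux_bottle',36),('red_cap_bottle',36),('white_bottle',36),('small_jar',22),('loupe',12)):
    for r in ctrl.regions_of('wrist',n)[:2]:
        m=r['region'].astype('uint8');c=max(cv2.findContours(m,0,2)[0],key=cv2.contourArea)
        (u,v),wh,a=cv2.minAreaRect(c)
        print(n,round(r['confidence'],2),np.array(r['extent']),(round(u),round(v)),onz(P,(u,v),z)[0])
E
```

```text
[[250.2 221.4]] [ 527.5 -117.5    0.1]
red_pad 0.85 [237.8 140.4  37.   34.2] (254, 156) [516.8 -23.2   6. ]
red_pad 0.45 [193.5   0.3  65.   32.1] (228, 17) [468.3 122.5   6. ]
blue_pad 0.73 [235.5 188.2  41.3  29. ] (255, 201) [526.6 -80.4   6. ]
green_pad 0.9 [234.5 230.9  39.6  28.9] (254, 245) [ 534.4 -142.3    6. ]
green_pad 0.49 [242.4 152.   26.8  31.6] (254, 168) [520.  -37.8   6. ]
yellow_pad 0.67 [236.5 268.   34.2  20.9] (255, 278) [ 542.8 -192.8    6. ]
flux_bottle 0.8 [239.3 273.8  28.7  44.3] (252, 296) [ 539.8 -200.6   36. ]
red_cap_bottle 0.9 [156.8 136.9  34.5  30.5] (174, 150) [426.6 -23.4  36. ]
red_cap_bottle 0.64 [240.9 271.6  25.9  48.1] (252, 296) [ 539.8 -200.6   36. ]
white_bottle 0.85 [236.6 190.3  30.8  44.2] (252, 213) [523.4 -85.8  36. ]
small_jar 0.53 [246.  241.4  15.3  25.6] (254, 252) [ 534.2 -145.1   22. ]
loupe 0.67 [122.8   3.1  39.6  39. ] (140, 21) [377.9 105.3  12. ]
```

View pics/w1o.png

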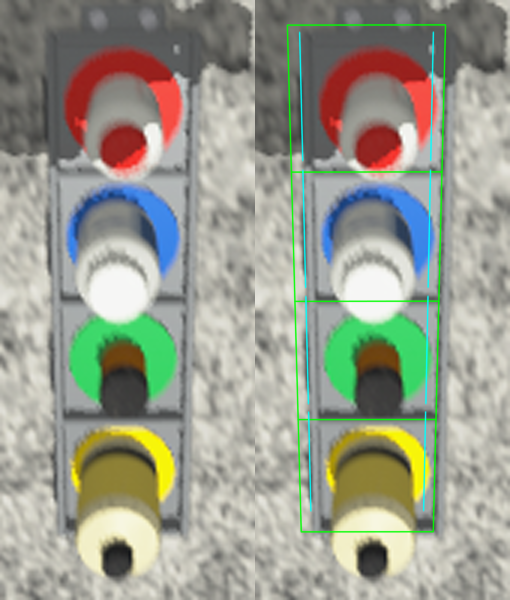

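```bash
python3 to.py 518,-32,22,1.70
```

```text
t 3.4 at [514.3 -30.1 189.7] yaw 1.711 rp [ 3.141 -0.   ] gap 0.998 F [ 0.   0.7 -0.4]
518,-32,22,1.70 shift m [-0.0024  0.0034  0.1677] rot [ 0.  -0.   0.6] | dist 168.0
```

```bash
python3 -m inch '[[-0.002,0.0034,0.04,0,0,0.6],[-0.0024,0.0034,0.085,0,0,0.6],[-0.0024,0.0034,0.125,0,0,0.6],[-0.0024,0.0034,0.155,0,0,0.6],[-0.0024,0.0034,0.1677,0,0,0.6]]' 1 40
python3 -m inch '[[0,0,0,0,0,0],[0,0,0,0,0,0],[0,0,0,0,0,0],[0,0,0,0,0,0],[0,0,0,0,0,0]]' 0 30
python3 -m inch '[[0,0,0,0,0,0],[0,0,0,0,0,0],[0,0,0,0,0,0],[0,0,0,0,0,0],[0,0,0,0,0,0]]' 0 30
python3 - <<'E'
from h import *
cv2.imwrite('pics/w2.png',np.hstack([ctrl.camera('wrist')[150:],ctrl.camera('side')[150:]])[:,:800])
E
```

```text
time: 3.9
tcp_pos: [515.5, -31.5, 18.7]
tool_rot: [-3.136, -0.002, 1.7]
contact_force: [0.8, 0.6, -0.1]
finger_gap: 0.999
time: 4.4
tcp_pos: [519.2, -32.9, 23.4]
tool_rot: [3.14, 0.001, 1.7]
contact_force: [-1.9, -0.2, 6.8]
finger_gap: 0.178
time: 4.9
tcp_pos: [519.2, -33.0, 23.4]
tool_rot: [3.14, 0.001, 1.7]
contact_force: [-2.2, 0.5, 6.4]
finger_gap: 0.177
```

View pics/w2.png

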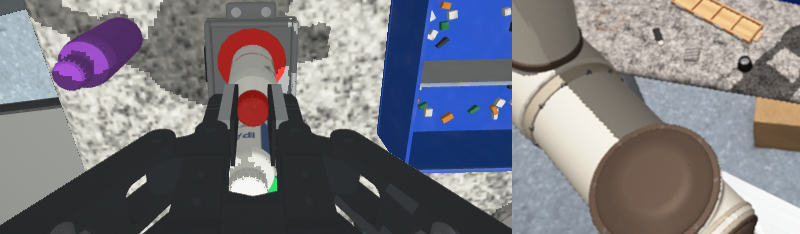

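```bash
python3 - <<'E'
from h import *
im=ctrl.camera('wrist');cv2.imwrite('pics/w3.png',cv2.resize(im[130:384,150:360],None,fx=2.3,fy=2.3,interpolation=2))
cv2.imwrite('pics/t3.png',cv2.resize(ctrl.camera('top')[120:260,220:420],None,fx=3,fy=3))
P=ctrl.camera_params('wrist');s=ctrl.state();print(s['joint_positions'],s['moment'],proj(P,s['tcp_pos']),proj(P,s['tcp_pos']+[0,0,19]))
E
```

```text
[-2.95794412e-01  2.20129758e-01  1.88852985e+00 -2.47347595e-04
  1.03099181e+00 -4.24924744e-01] [ 0.02881553  0.30854948 -0.02347845] [[250.50657192 221.17821013]] [[250.39239788 233.6799435 ]]
```

View pics/w3.png

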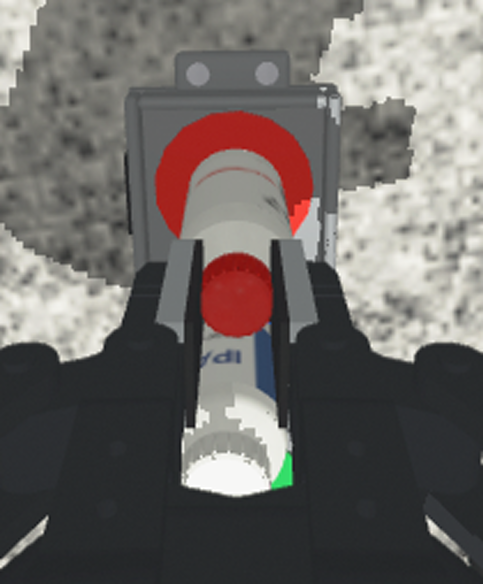

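View pics/t3.png

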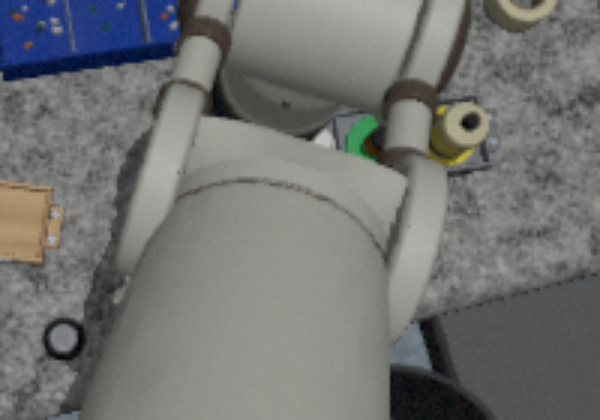

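```bash
python3 - <<'E'
from h import *
np.set_printoptions(precision=1,suppress=True)
P=ctrl.camera_params('wrist');s=ctrl.state();print(s['tcp_pos'],P['origin'])
for z in(6,23,41,60,74): print(z,((proj(P,[519,-33,z])-[150,130])*2.3), ((proj(P,[519,-22,z])-[150,130])*2.3))
print(onz(P,[253,258],74))
f=192/np.tan(np.radians(P['vfov']/2));print(f)
E
```

```text
[519.2 -32.9  23.4] [510.2  42.7 205. ]
6 [[230.9 187.8]] [[235.4 154. ]]
23 [[230.6 209.3]] [[235.6 173.1]]
41 [[230.3 236.3]] [[235.7 197. ]]
60 [[229.9 271. ]] [[236.  227.9]]
74 [[229.6 302.1]] [[236.2 255.7]]
[[520.3 -31.   74. ]]
301.1349274949473
```

```bash
python3 -m inch '[[0,0,-0.01,0,0,0],[0,0,-0.03,0,0,0],[0,0,-0.05,0,0,0],[0,0,-0.07,0,0,0],[0,0,-0.09,0,0,0]]' 0 40
python3 -m inch '[[0,0,-0.01,0,0,0],[0,0,-0.02,0,0,0],[0,0,-0.02,0,0,0],[0,0,-0.02,0,0,0],[0,0,-0.02,0,0,0]]' 
python3 - <<'E'
from h import *
im=ctrl.camera('wrist');cv2.imwrite('pics/w4.png',im)
si=ctrl.camera('side');cv2.imwrite('pics/s4.png',si)
E
```

```text
time: 5.6
tcp_pos: [518.3, -32.6, 113.5]
tool_rot: [3.141, 0.0, 1.7]
contact_force: [0.3, -0.2, -0.6]
finger_gap: 0.171
time: 6.1
tcp_pos: [517.4, -32.4, 130.8]
tool_rot: [-3.14, -0.001, 1.7]
contact_force: [-0.1, 0.8, -1.3]
finger_gap: 0.173
```

View pics/w4.png

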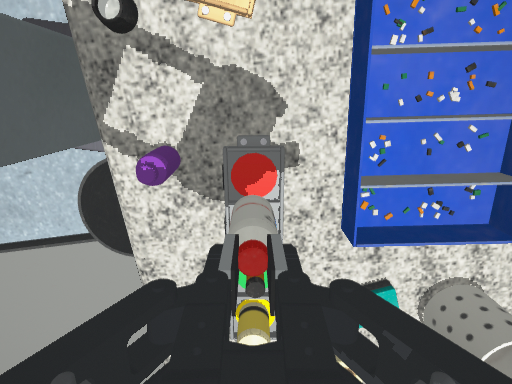

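View pics/s4.png

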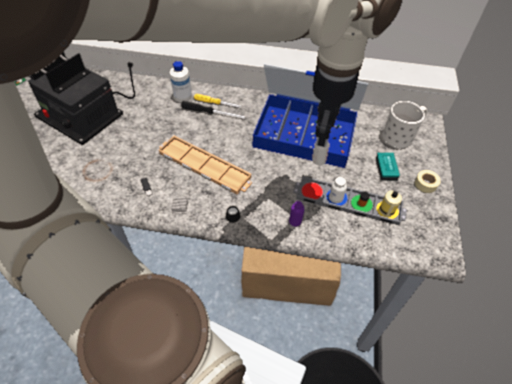

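```bash
python3 - <<'E'
from h import *
np.set_printoptions(precision=1,suppress=True)
P=ctrl.camera_params('side');s=ctrl.state();print(s['tcp_pos'])
for z in(90,100,113,125,131,150,170,182): print(z,proj(P,[518,-31,z]))
im=cv2.imread('pics/s4.png');cv2.imwrite('pics/s4c.png',cv2.resize(im[60:220,260:420],None,fx=3.5,fy=3.5,interpolation=2))
E
```

```text
[517.6 -32.4 130.9]
90 [[315.8 166.5]]
100 [[316.4 163.5]]
113 [[317.3 159.5]]
125 [[318.  155.7]]
131 [[318.4 153.8]]
150 [[319.7 147.6]]
170 [[321.2 140.8]]
182 [[322.  136.6]]
```

View pics/s4c.png

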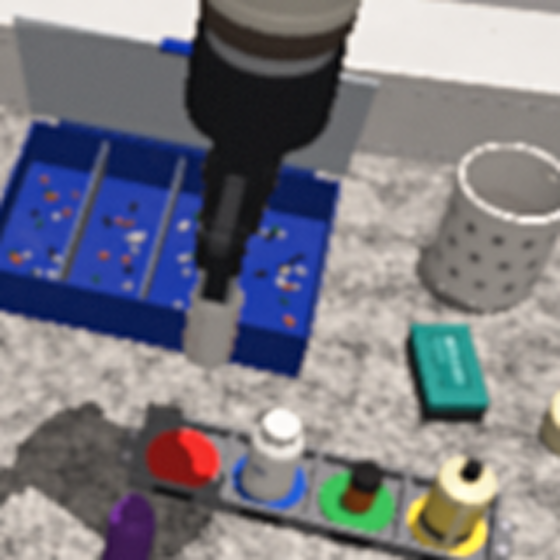

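```bash
python3 to.py 469,143,131,1.461
```

```text
t 6.2 at [517.6 -32.4 130.9] yaw 1.7 rp [-3.14e+00 -1.00e-03] gap 0.17 F [-0.   0.1 -0.6]
469,143,131,1.461 shift m [ 1.802e-01 -2.560e-02  1.000e-04] rot [-0.1 -0.  13.7] | dist 182.0
```

```bash
python3 -m inch '[[0.025,-0.004,0,0,0,2],[0.07,-0.01,0,0,0,6],[0.115,-0.016,0,0,0,10],[0.155,-0.022,0,0,0,13],[0.18,-0.0256,0,0,0,13.7]]'
python3 -m inch '[[0,0,0,0,0,0],[0,0,0,0,0,0],[0,0,0,0,0,0],[0,0,0,0,0,0],[0,0,0,0,0,0]]'
python3 - <<'E'
from fit import *
W,G=np.load('sol.npy')
P=ctrl.camera_params('wrist');im=ctrl.camera('wrist');print(ctrl.state()['tcp_pos'])
o=np.array((130,0));k=2.0
c=cv2.resize(im[:,130:380],None,fx=k/1.,fy=k/1.,interpolation=2);draw(c,P,W,o,k)
cv2.imwrite('pics/w5.png',c[:600])
for r in ctrl.regions_of('wrist','red_cap_bottle')[:2]:print(r['confidence'],r['extent'])
E
```

```text
time: 6.7
tcp_pos: [468.2, 145.0, 131.3]
tool_rot: [-3.14, -0.0, 1.461]
contact_force: [0.7, 0.5, -0.2]
finger_gap: 0.173
time: 7.2
tcp_pos: [469.9, 141.8, 131.8]
tool_rot: [-3.141, 0.0, 1.459]
contact_force: [0.6, -0.5, -0.1]
finger_gap: 0.166
[469.89178629 141.92809347 131.84784905]
0.81 [228.6, 197.3, 49.3, 76.4]
0.57 [226.2, 305.3, 18.6, 39.6]
```

View pics/w5.png

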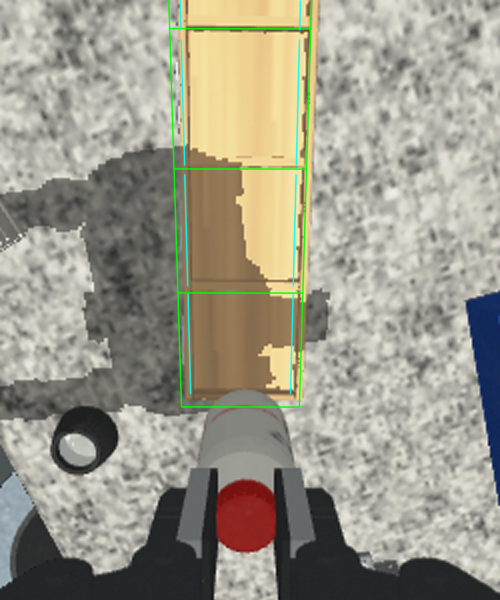

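```bash
python3 to.py 470,144.5,21.5,1.461
python3 -m inch '[[0.0025,0,0.03,0,0,0],[0.0025,0,0.065,0,0,0],[0.0025,0,0.09,0,0,0],[0.0025,0,0.102,0,0,0],[0.0025,0,0.107,0,0,0]]'
python3 -m inch '[[0,0,0.001,0,0,0],[0,0,0.002,0,0,0],[0,0,0.003,0,0,0],[0,0,0.003,0,0,0],[0,0,0.003,0,0,0]]'
```

```text
t 7.3 at [469.8 142.1 131.8] yaw 1.46 rp [-3.141  0.   ] gap 0.17 F [ 0.3 -0.1 -0.1]
470,144.5,21.5,1.461 shift m [ 2.400e-03 -1.000e-04  1.103e-01] rot [-0.   0.  -0.1] | dist 110.0
time: 7.8
tcp_pos: [469.2, 144.9, 23.9]
tool_rot: [-3.14, 0.0, 1.461]
contact_force: [-0.4, 0.7, -0.5]
finger_gap: 0.173
time: 8.3
tcp_pos: [470.3, 145.1, 22.4]
tool_rot: [3.141, -0.0, 1.461]
contact_force: [0.9, 0.7, -1.3]
finger_gap: 0.17
```

```bash
python3 -m inch '[[0,0,0.001,0,0,0],[0,0,0.002,0,0,0],[0,0,0.002,0,0,0],[0,0,0.002,0,0,0],[0,0,0.002,0,0,0]]'
python3 - <<'E'
from h import *
im=ctrl.camera('wrist');cv2.imwrite('pics/w6.png',cv2.resize(im[100:384,130:380],None,fx=2,fy=2))
E
```

```text
time: 8.8
tcp_pos: [470.8, 145.3, 21.4]
tool_rot: [3.14, -0.0, 1.461]
contact_force: [-3.2, 0.3, 9.9]
finger_gap: 0.174
```

View pics/w6.png

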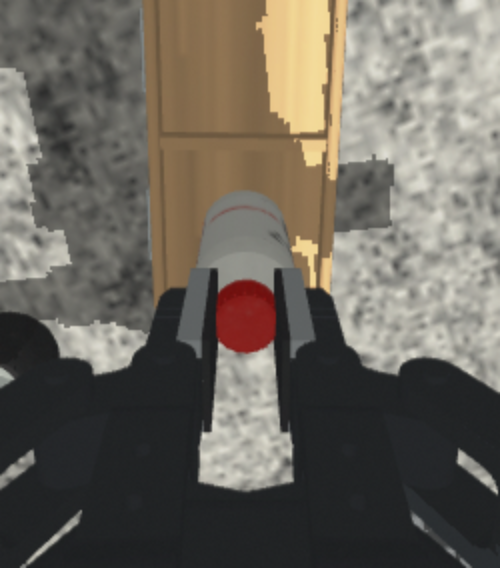

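```bash
python3 -m inch '[[0,0,0,0,0,0],[0,0,0,0,0,0],[0,0,0,0,0,0],[0,0,0,0,0,0],[0,0,0,0,0,0]]' 0.8 40
python3 -m inch '[[0,0,-0.01,0,0,0],[0,0,-0.04,0,0,0],[0,0,-0.08,0,0,0],[0,0,-0.11,0,0,0],[0,0,-0.14,0,0,0]]'
python3 - <<'E'
from h import *
im=ctrl.camera('wrist');cv2.imwrite('pics/w7.png',cv2.resize(im[100:384,130:380],None,fx=1.5,fy=1.5))
E
python3 to.py 523.5,-87.5,162,1.70
```

```text
time: 9.35
tcp_pos: [469.8, 145.1, 19.7]
tool_rot: [-3.141, 0.0, 1.461]
contact_force: [0.2, 0.3, -0.0]
finger_gap: 0.803
time: 9.85
tcp_pos: [470.1, 145.1, 162.3]
tool_rot: [3.14, -0.0, 1.461]
contact_force: [-0.2, 0.2, 0.2]
finger_gap: 0.802
t 9.9 at [473.5 145.4 167.8] yaw 1.461 rp [ 3.131e+00 -2.000e-03] gap 0.795 F [3.  0.7 3.9]
523.5,-87.5,162,1.70 shift m [-0.226   0.0752  0.0062] rot [  0.6  -0.  -13.7] | dist 238.0
```

View pics/w7.png

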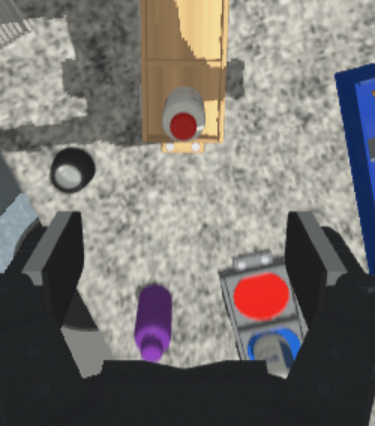

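```bash
python3 -m inch '[[-0.035,0.012,0,0,0,-2],[-0.08,0.028,0,0,0,-5],[-0.127,0.044,0,0,0,-8],[-0.174,0.061,0,0,0,-11],[-0.22,0.077,0,0,0,-13.7]]' 0.9 40
python3 -m inch '[[0,0,0,0,0,0],[0,0,0,0,0,0],[0,0,0,0,0,0],[0,0,0,0,0,0],[0,0,0,0,0,0]]'
python3 to.py 523.5,-87.5,3,1.70
```

```text
time: 10.4
tcp_pos: [522.6, -84.1, 160.7]
tool_rot: [3.14, 0.001, 1.702]
contact_force: [0.1, 0.7, 1.1]
finger_gap: 0.899
time: 10.9
tcp_pos: [522.2, -80.8, 160.0]
tool_rot: [-3.142, -0.0, 1.702]
contact_force: [-0.4, 0.6, -0.4]
finger_gap: 0.894
t 10.9 at [522.2 -80.8 160. ] yaw 1.702 rp [-3.142 -0.   ] gap 0.894 F [-0.4  0.6 -0.4]
523.5,-87.5,3,1.70 shift m [-0.0069  0.0004  0.157 ] rot [-0.  -0.   0.1] | dist 157.0
```

```bash
python3 -m inch '[[-0.004,0.0004,0.03,0,0,0],[-0.007,0.0004,0.07,0,0,0],[-0.007,0.0004,0.105,0,0,0],[-0.007,0.0004,0.125,0,0,0],[-0.007,0.0004,0.135,0,0,0]]'
python3 -m inch '[[0,0,0.004,0,0,0],[0,0,0.01,0,0,0],[0,0,0.015,0,0,0],[0,0,0.019,0,0,0],[0,0,0.022,0,0,0]]'
python3 - <<'E'
from h import *
im=ctrl.camera('wrist');cv2.imwrite('pics/w8.png',cv2.resize(im[60:384,80:420],None,fx=1.8,fy=1.8))
print(ctrl.state()['tcp_pos'],ctrl.state()['contact_force'])
E
```

```text
time: 11.4
tcp_pos: [521.9, -87.5, 22.6]
tool_rot: [-3.138, -0.002, 1.701]
contact_force: [0.1, 0.3, 0.3]
finger_gap: 0.9
time: 11.9
tcp_pos: [523.9, -89.0, 3.1]
tool_rot: [3.141, 0.0, 1.7]
contact_force: [-0.2, 0.3, -0.2]
finger_gap: 0.899
[523.47664364 -88.86507624   2.51693137] [-0.01980217 -0.32625361 -0.83139779]
```

View pics/w8.png

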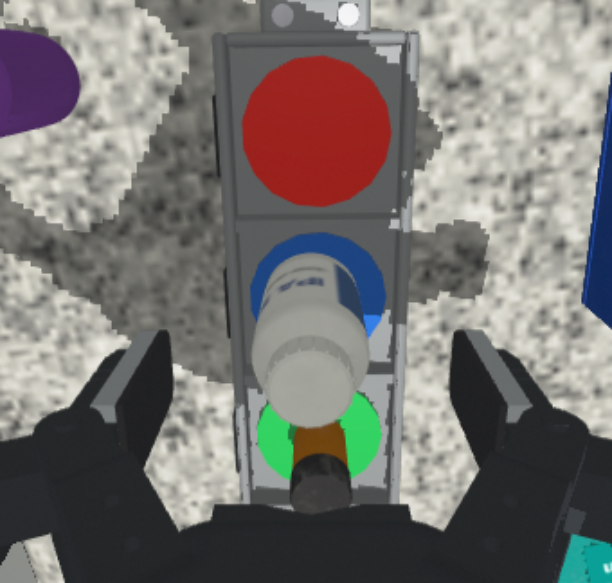

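```bash
python3 -m inch '[[0,0,0,0,0,0],[0,0,0,0,0,0],[0,0,0,0,0,0],[0,0,0,0,0,0],[0,0,0,0,0,0]]' 0 40
python3 -m inch '[[0,0,0,0,0,0],[0,0,0,0,0,0],[0,0,0,0,0,0],[0,0,0,0,0,0],[0,0,0,0,0,0]]' 0 40
python3 - <<'E'
from h import *
im=ctrl.camera('wrist');cv2.imwrite('pics/w9.png',cv2.resize(im[60:384,80:420],None,fx=1.8,fy=1.8))
E
```

```text
time: 12.45
tcp_pos: [524.0, -89.1, 3.5]
tool_rot: [3.141, 0.0, 1.7]
contact_force: [-0.5, 0.8, 4.9]
finger_gap: 0.356
time: 12.95
tcp_pos: [524.0, -89.1, 3.4]
tool_rot: [3.141, 0.001, 1.7]
contact_force: [-1.6, 0.1, 5.3]
finger_gap: 0.357
```

View pics/w9.png

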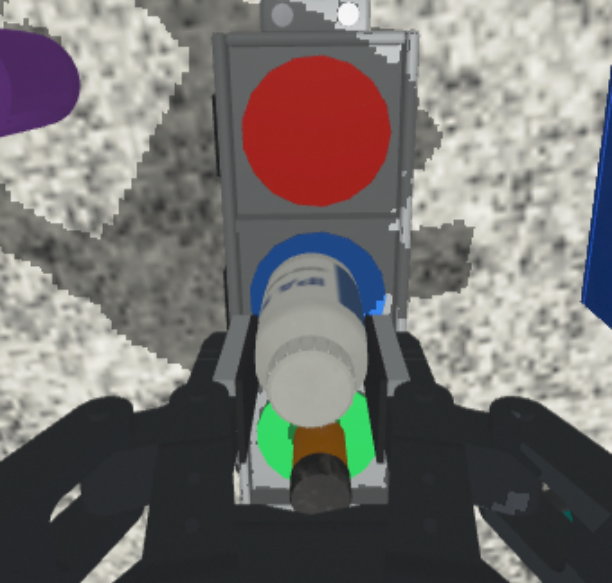

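```bash
python3 -m inch '[[0,0,-0.01,0,0,0],[0,0,-0.03,0,0,0],[0,0,-0.06,0,0,0],[0,0,-0.09,0,0,0],[0,0,-0.11,0,0,0]]'
python3 to.py 477,203,112,1.461
```

```text
time: 13.5
tcp_pos: [524.3, -89.1, 115.4]
tool_rot: [3.139, 0.001, 1.7]
contact_force: [1.1, -0.1, -1.3]
finger_gap: 0.362
t 13.5 at [524.3 -89.1 115.4] yaw 1.7 rp [3.139e+00 1.000e-03] gap 0.362 F [ 1.1 -0.1 -1.3]
477,203,112,1.461 shift m [ 0.2958 -0.0093  0.003 ] rot [ 0.1  0.1 13.7] | dist 296.0
```

```bash
python3 -m inch '[[0.02,-0.001,0,0,0,1],[0.055,-0.002,0,0,0,3],[0.1,-0.003,0,0,0,5],[0.145,-0.005,0,0,0,7],[0.185,-0.006,0,0,0,9]]'
python3 to.py 477,203,112,1.461
```

```text
time: 14.0
tcp_pos: [492.9, 95.7, 113.0]
tool_rot: [-3.141, -0.0, 1.541]
contact_force: [1.4, 1.0, 0.3]
finger_gap: 0.357
t 14.0 at [492.9  95.7 113. ] yaw 1.541 rp [-3.141 -0.   ] gap 0.357 F [1.4 1.  0.3]
477,203,112,1.461 shift m [ 0.1068 -0.019   0.0011] rot [-0.  -0.   4.6] | dist 109.0
```

```bash
python3 -m inch '[[0.035,-0.006,0,0,0,2],[0.065,-0.011,0,0,0,4],[0.09,-0.016,0,0,0,4.6],[0.105,-0.019,0,0,0,4.6],[0.107,-0.019,0,0,0,4.6]]'
python3 -m inch '[[0,0,0,0,0,0],[0,0,0,0,0,0],[0,0,0,0,0,0],[0,0,0,0,0,0],[0,0,0,0,0,0]]'
python3 to.py 477,203,4,1.461
```

```text
time: 14.5
tcp_pos: [477.0, 202.8, 112.9]
tool_rot: [-3.141, -0.0, 1.465]
contact_force: [-0.1, -1.0, -0.2]
finger_gap: 0.356
time: 15.0
tcp_pos: [478.0, 200.8, 112.9]
tool_rot: [-3.142, 0.0, 1.462]
contact_force: [0.8, -0.1, -0.1]
finger_gap: 0.357
t 15.0 at [478.  200.8 112.9] yaw 1.462 rp [-3.142  0.   ] gap 0.357 F [ 0.8 -0.1 -0.1]
477,203,4,1.461 shift m [ 0.0021 -0.0012  0.1089] rot [-0.  0.  0.] | dist 109.0
```

```bash
python3 -m inch '[[0.002,-0.001,0.03,0,0,0],[0.002,-0.001,0.065,0,0,0],[0.002,-0.001,0.09,0,0,0],[0.002,-0.001,0.104,0,0,0],[0.002,-0.001,0.108,0,0,0]]'
python3 -m inch '[[0,0,0.001,0,0,0],[0,0,0.002,0,0,0],[0,0,0.003,0,0,0],[0,0,0.004,0,0,0],[0,0,0.004,0,0,0]]'
python3 - <<'E'
from h import *
im=ctrl.camera('wrist');cv2.imwrite('pics/w10.png',cv2.resize(im[60:384,80:420],None,fx=1.5,fy=1.5))
E
```

```text
time: 15.5
tcp_pos: [475.9, 203.0, 3.4]
tool_rot: [-3.139, 0.001, 1.462]
contact_force: [-0.0, -0.0, -0.4]
finger_gap: 0.357
time: 16.0
tcp_pos: [477.6, 203.5, 1.4]
tool_rot: [3.14, -0.0, 1.463]
contact_force: [0.3, 0.8, 0.2]
finger_gap: 0.36
```

View pics/w10.png

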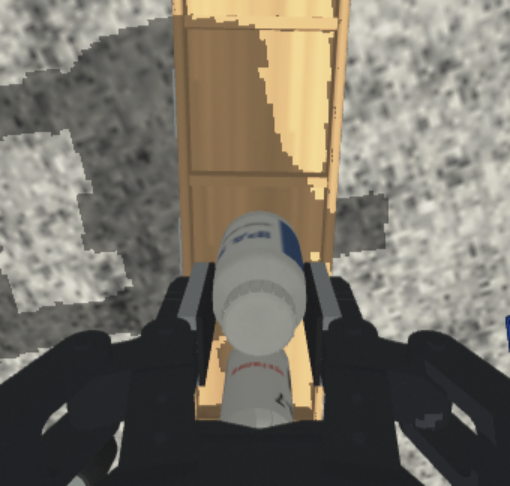

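```bash
python3 -m inch '[[0,0,0.001,0,0,0],[0,0,0.001,0,0,0],[0,0,0.002,0,0,0],[0,0,0.002,0,0,0],[0,0,0.002,0,0,0]]'
```

```text
time: 16.55
tcp_pos: [477.9, 203.6, 1.3]
tool_rot: [3.141, -0.0, 1.463]
contact_force: [-6.3, -0.9, 17.3]
finger_gap: 0.353
```

```bash
python3 -m inch '[[0,0,0,0,0,0],[0,0,0,0,0,0],[0,0,0,0,0,0],[0,0,0,0,0,0],[0,0,0,0,0,0]]' 0.85 40
python3 -m inch '[[0,0,-0.01,0,0,0],[0,0,-0.04,0,0,0],[0,0,-0.08,0,0,0],[0,0,-0.11,0,0,0],[0,0,-0.13,0,0,0]]'
python3 -m inch '[[0,0,0,0,0,0],[0,0,0,0,0,0],[0,0,0,0,0,0],[0,0,0,0,0,0],[0,0,0,0,0,0]]'
python3 - <<'E'
from h import *
im=ctrl.camera('wrist');cv2.imwrite('pics/w11.png',cv2.resize(im[60:384,80:420],None,fx=1.5,fy=1.5))
E
python3 to.py 500,30,130,1.58 535,-147.5,130,1.70
```

```text
time: 17.05
tcp_pos: [476.9, 203.3, -1.3]
tool_rot: [-3.141, 0.0, 1.462]
contact_force: [0.2, 0.5, -0.5]
finger_gap: 0.854
time: 17.55
tcp_pos: [478.5, 203.6, 132.6]
tool_rot: [3.137, -0.001, 1.463]
contact_force: [-0.1, 0.7, 0.3]
finger_gap: 0.853
time: 18.05
tcp_pos: [476.3, 203.2, 127.7]
tool_rot: [-3.139, 0.001, 1.463]
contact_force: [0.1, -0.8, 0.8]
finger_gap: 0.854
t 18.1 at [476.5 203.3 128. ] yaw 1.462 rp [-3.14  0.  ] gap 0.853 F [0.2 0.9 0.7]
500,30,130,1.58 shift m [-0.1697  0.0421 -0.002 ] rot [-0.1  0.  -6.7] | dist 175.0
535,-147.5,130,1.70 shift m [-0.1778  0.0334  0.    ] rot [ 0.   0.  -6.9] | dist 181.0
```

View pics/w11.png

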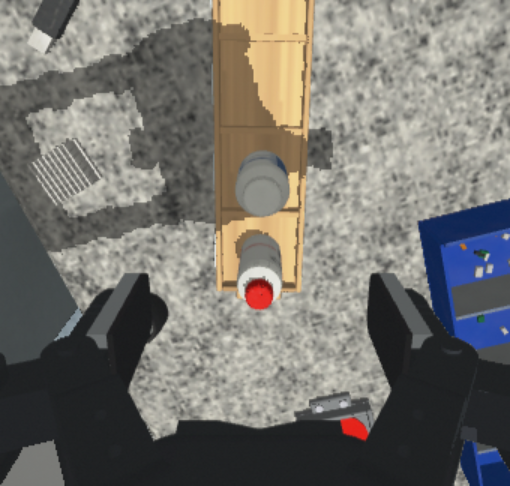

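```bash
python3 -m inch '[[-0.02,0.005,0,0,0,-1],[-0.055,0.014,0,0,0,-2.5],[-0.095,0.024,0,0,0,-4],[-0.135,0.034,0,0,0,-5.5],[-0.17,0.042,0,0,0,-6.7]]' 1 40
python3 -m inch '[[-0.045,0.0085,0,0,0,-2],[-0.09,0.017,0,0,0,-4],[-0.13,0.025,0,0,0,-6],[-0.16,0.031,0,0,0,-6.9],[-0.178,0.0334,0,0,0,-6.9]]'
python3 -m inch '[[0,0,0.01,0,0,0],[0,0,0.03,0,0,0],[0,0,0.05,0,0,0],[0,0,0.06,0,0,0],[0,0,0.06,0,0,0]]'
python3 - <<'E'
from h import *
P=ctrl.camera_params('wrist')
im=ctrl.camera('wrist');cv2.imwrite('pics/w12.png',cv2.resize(im[60:384,80:420],None,fx=1.5,fy=1.5))
for n,z in(('small_jar',22),('green_pad',6),('yellow_pad',6),('flux_bottle',36)):
    for r in ctrl.regions_of('wrist',n)[:1]:
        c=max(cv2.findContours(r['region'].astype('uint8'),0,2)[0],key=cv2.contourArea)
        uv=cv2.minAreaRect(c)[0];print(n,r['confidence'],uv,onz(P,uv,z)[0])
E
python3 to.py 535,-147.5,-16,1.70
```

```text
time: 18.6
tcp_pos: [500.4, 28.0, 128.7]
tool_rot: [-3.141, 0.0, 1.58]
contact_force: [0.6, 0.4, -0.1]
finger_gap: 1.0
time: 19.1
tcp_pos: [535.5, -150.2, 128.6]
tool_rot: [-3.141, 0.0, 1.698]
contact_force: [0.2, -0.1, 0.3]
finger_gap: 0.999
time: 19.6
tcp_pos: [533.7, -145.9, 66.7]
tool_rot: [-3.138, -0.003, 1.701]
contact_force: [-0.3, 0.6, -0.9]
finger_gap: 1.003
small_jar 0.68 (253.5, 204.0) [ 536.10495262 -149.3540197    22.        ]
green_pad 0.66 (254.0, 193.5) [ 536.04286041 -145.55223401    6.        ]
yellow_pad 0.63 (255.69232177734375, 249.0384521484375) [ 544.29951286 -196.93373777    6.        ]
flux_bottle 0.71 (251.0, 274.5) [ 541.24940823 -204.40865323   36.        ]
t 19.85 at [ 536.3 -148.1   70.1] yaw 1.7 rp [3.14e+00 1.00e-03] gap 1.001 F [-0.9 -0.4 -0.1]
535,-147.5,-16,1.70 shift m [ 0.0008 -0.0013  0.0861] rot [0.1 0.1 0. ] | dist 86.0
```

View pics/w12.png

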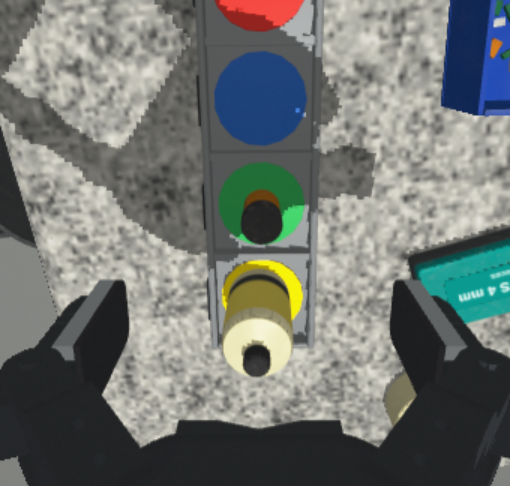

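```bash
python3 -m inch '[[0,-0.0005,0.02,0,0,0],[0,-0.0005,0.045,0,0,0],[0,-0.0005,0.06,0,0,0],[0,-0.0005,0.07,0,0,0],[0,-0.0005,0.075,0,0,0]]' 0.6 40
python3 -m inch '[[0,0,0.001,0,0,0],[0,0,0.002,0,0,0],[0,0,0.003,0,0,0],[0,0,0.004,0,0,0],[0,0,0.005,0,0,0]]'
python3 - <<'E'
from h import *
im=ctrl.camera('wrist');cv2.imwrite('pics/w13.png',cv2.resize(im[60:384,80:420],None,fx=1.8,fy=1.8))
E
```

```text
time: 20.35
tcp_pos: [534.8, -147.9, -6.6]
tool_rot: [-3.141, -0.0, 1.7]
contact_force: [-0.1, 0.3, 0.8]
finger_gap: 0.603
time: 20.85
tcp_pos: [535.2, -148.1, -10.8]
tool_rot: [3.141, 0.0, 1.7]
contact_force: [-0.1, -0.2, 0.2]
finger_gap: 0.6
```

View pics/w13.png

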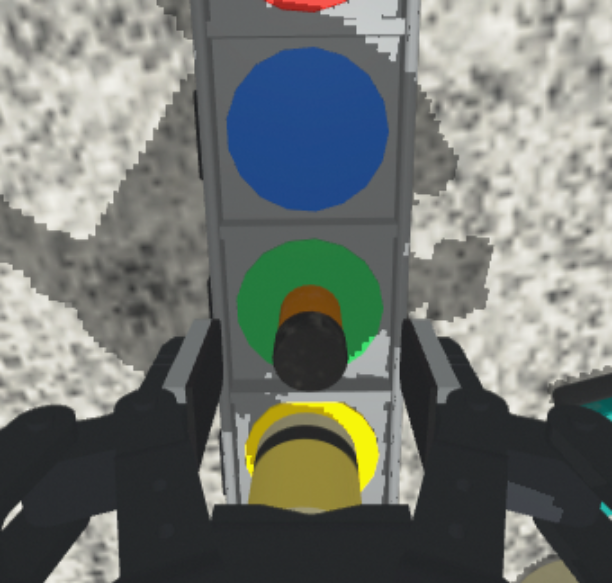

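```bash
python3 -m inch '[[0,0,0.002,0,0,0],[0,0,0.004,0,0,0],[0,0,0.006,0,0,0],[0,0,0.008,0,0,0],[0,0,0.009,0,0,0]]'
python3 -m inch '[[0,0,0,0,0,0],[0,0,0,0,0,0],[0,0,0,0,0,0],[0,0,0,0,0,0],[0,0,0,0,0,0]]' 0 40
python3 -m inch '[[0,0,0,0,0,0],[0,0,0,0,0,0],[0,0,0,0,0,0],[0,0,0,0,0,0],[0,0,0,0,0,0]]' 0 40
python3 - <<'E'
from h import *
im=ctrl.camera('wrist');cv2.imwrite('pics/w14.png',cv2.resize(im[60:384,80:420],None,fx=1.5,fy=1.5))
E
```

```text
time: 21.4
tcp_pos: [534.7, -147.8, -20.4]
tool_rot: [-3.141, -0.0, 1.7]
contact_force: [0.3, 1.2, 0.4]
finger_gap: 0.604
time: 21.9
tcp_pos: [535.1, -148.0, -19.9]
tool_rot: [3.141, 0.0, 1.7]
contact_force: [0.1, -0.3, 0.6]
finger_gap: 0.225
time: 22.4
tcp_pos: [535.1, -148.1, -19.9]
tool_rot: [3.141, 0.0, 1.7]
contact_force: [-0.4, 0.1, 2.6]
finger_gap: 0.225
```

View pics/w14.png

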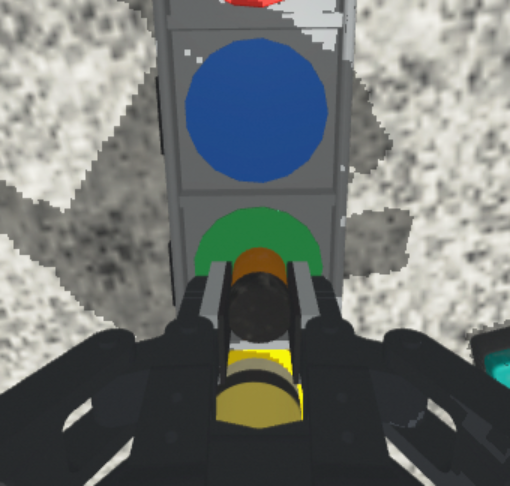

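```bash
python3 -m inch '[[0,0,-0.01,0,0,0],[0,0,-0.03,0,0,0],[0,0,-0.06,0,0,0],[0,0,-0.09,0,0,0],[0,0,-0.11,0,0,0]]'
python3 to.py 505,60,92,1.56 484,261,92,1.461 484,261,-19,1.461
```

```text
time: 22.95
tcp_pos: [535.6, -148.3, 92.6]
tool_rot: [3.14, 0.001, 1.7]
contact_force: [0.2, -0.6, 0.4]
finger_gap: 0.227
t 22.95 at [ 535.6 -148.3   92.6] yaw 1.7 rp [3.14e+00 1.00e-03] gap 0.227 F [ 0.2 -0.6  0.4]
505,60,92,1.56 shift m [ 0.2105 -0.0035  0.0003] rot [0.1 0.1 8. ] | dist 211.0
484,261,92,1.461 shift m [ 0.2008 -0.0232 -0.    ] rot [ 0.  -0.   5.7] | dist 202.0
484,261,-19,1.461 shift m [ 0.    -0.     0.111] rot [0. 0. 0.] | dist 111.0
```

```bash
python3 -m inch '[[0.03,-0.0005,0,0,0,1],[0.07,-0.001,0,0,0,2.5],[0.115,-0.002,0,0,0,4.5],[0.163,-0.003,0,0,0,6],[0.2105,-0.0035,0,0,0,8]]'
python3 -m inch '[[0.047,-0.0055,0,0,0,1.5],[0.093,-0.011,0,0,0,3],[0.14,-0.016,0,0,0,4.5],[0.175,-0.02,0,0,0,5.7],[0.2,-0.023,0,0,0,5.7]]'
python3 -m inch '[[0,0,0,0,0,0],[0,0,0,0,0,0],[0,0,0.01,0,0,0],[0,0,0.02,0,0,0],[0,0,0.03,0,0,0]]'
python3 to.py 484,261,-19,1.461
```

```text
time: 23.45
tcp_pos: [503.6, 62.0, 90.3]
tool_rot: [3.141, -0.0, 1.558]
contact_force: [1.3, 0.7, 0.5]
finger_gap: 0.224
time: 23.95
tcp_pos: [482.4, 263.0, 90.3]
tool_rot: [-3.141, -0.0, 1.462]
contact_force: [0.2, 0.2, -0.8]
finger_gap: 0.224
time: 24.45
tcp_pos: [483.1, 259.5, 58.5]
tool_rot: [-3.14, 0.001, 1.459]
contact_force: [0.3, 0.7, -0.8]
finger_gap: 0.223
t 24.45 at [483.1 259.5  58.5] yaw 1.459 rp [-3.14e+00  1.00e-03] gap 0.223 F [ 0.3  0.7 -0.8]
484,261,-19,1.461 shift m [0.0016 0.0008 0.0775] rot [-0.1  0.  -0.1] | dist 78.0
```

```bash
python3 -m inch '[[0.0016,0.0008,0.025,0,0,0],[0.0016,0.0008,0.05,0,0,0],[0.0016,0.0008,0.065,0,0,0],[0.0016,0.0008,0.073,0,0,0],[0.0016,0.0008,0.077,0,0,0]]'
python3 -m inch '[[0,0,0.001,0,0,0],[0,0,0.002,0,0,0],[0,0,0.003,0,0,0],[0,0,0.004,0,0,0],[0,0,0.004,0,0,0]]'
python3 - <<'E'
from h import *
im=ctrl.camera('wrist');cv2.imwrite('pics/w15.png',cv2.resize(im[60:384,80:420],None,fx=1.5,fy=1.5))
E
```

```text
time: 24.95
tcp_pos: [484.0, 261.8, -17.9]
tool_rot: [-3.141, 0.0, 1.46]
contact_force: [0.0, 0.2, 0.3]
finger_gap: 0.223
time: 25.45
tcp_pos: [484.5, 262.1, -20.9]
tool_rot: [3.141, -0.0, 1.461]
contact_force: [-0.7, 0.6, -1.0]
finger_gap: 0.222
```

View pics/w15.png

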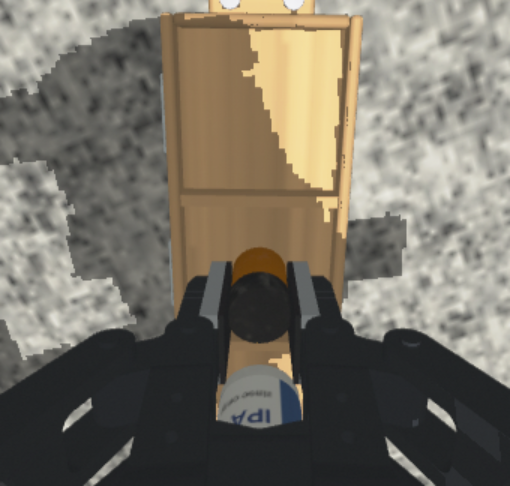

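Jar sits in the third pocket, lid at about (260,308); 1–2 mm lower to contact.

```bash
python3 -m inch '[[0,0,0.001,0,0,0],[0,0,0.001,0,0,0],[0,0,0.002,0,0,0],[0,0,0.002,0,0,0],[0,0,0.002,0,0,0]]'
```

```text
time: 26.0
tcp_pos: [484.7, 262.2, -22.0]
tool_rot: [3.141, 0.0, 1.461]
contact_force: [-4.2, -0.7, 9.0]
finger_gap: 0.223
```

```bash
python3 -m inch '[[0,0,0,0,0,0],[0,0,0,0,0,0],[0,0,0,0,0,0],[0,0,0,0,0,0],[0,0,0,0,0,0]]' 0.6 40
python3 -m inch '[[0,0,-0.01,0,0,0],[0,0,-0.04,0,0,0],[0,0,-0.08,0,0,0],[0,0,-0.11,0,0,0],[0,0,-0.13,0,0,0]]'
python3 -m inch '[[0,0,0,0,0,0],[0,0,0,0,0,0],[0,0,0,0,0,0],[0,0,0,0,0,0],[0,0,0,0,0,0]]' 0.75
python3 - <<'E'
from h import *
im=ctrl.camera('wrist');cv2.imwrite('pics/w16.png',cv2.resize(im[60:384,80:420],None,fx=1.5,fy=1.5))
E
python3 to.py 505,30,105,1.58 540.3,-203.5,105,1.70
```

```text
time: 26.5
tcp_pos: [484.3, 262.0, -23.3]
tool_rot: [-3.141, 0.0, 1.461]
contact_force: [-1.4, -0.1, -0.5]
finger_gap: 0.605
time: 27.0
tcp_pos: [485.9, 262.6, 110.7]
tool_rot: [3.137, -0.002, 1.461]
contact_force: [0.6, 0.4, -0.3]
finger_gap: 0.603
time: 27.5
tcp_pos: [483.6, 261.9, 105.7]
tool_rot: [-3.14, 0.001, 1.461]
contact_force: [-0.2, -0.5, 0.2]
finger_gap: 0.749
t 27.55 at [483.8 261.9 106. ] yaw 1.461 rp [-3.14e+00  1.00e-03] gap 0.751 F [ 1.4 -0.4 -0.7]
505,30,105,1.58 shift m [-0.2282  0.0465  0.001 ] rot [-0.1  0.  -6.8] | dist 233.0
540.3,-203.5,105,1.70 shift m [-0.2338  0.0331  0.    ] rot [ 0.   0.  -6.9] | dist 236.0
```

View pics/w16.png

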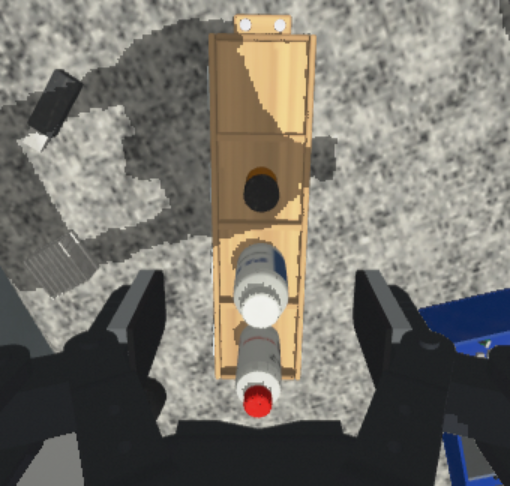

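```bash
python3 -m inch '[[-0.035,0.007,0,0,0,-1],[-0.08,0.016,0,0,0,-2.5],[-0.128,0.026,0,0,0,-4],[-0.177,0.036,0,0,0,-5.5],[-0.225,0.0465,0,0,0,-6.8]]'
python3 -m inch '[[-0.048,0.007,0,0,0,-2],[-0.096,0.014,0,0,0,-4],[-0.144,0.021,0,0,0,-6],[-0.19,0.027,0,0,0,-6.9],[-0.232,0.033,0,0,0,-6.9]]'
python3 -m inch '[[0,0,0,0,0,0],[0,0,0.005,0,0,0],[0,0,0.015,0,0,0],[0,0,0.025,0,0,0],[0,0,0.03,0,0,0]]'
python3 - <<'E'
from h import *
P=ctrl.camera_params('wrist')
im=ctrl.camera('wrist');cv2.imwrite('pics/w17.png',cv2.resize(im[60:384,80:420],None,fx=1.5,fy=1.5))
for n,z in(('yellow_pad',6),('flux_bottle',36)):
    for r in ctrl.regions_of('wrist',n)[:1]:
        c=max(cv2.findContours(r['region'].astype('uint8'),0,2)[0],key=cv2.contourArea)
        uv=cv2.minAreaRect(c)[0];print(n,r['confidence'],uv,onz(P,uv,z)[0])
E
python3 to.py 540.3,-203.5,-2,1.70
```

```text
time: 28.05
tcp_pos: [505.6, 31.5, 106.7]
tool_rot: [-3.141, -0.0, 1.581]
contact_force: [1.4, -0.3, 0.1]
finger_gap: 0.751
time: 28.55
tcp_pos: [540.8, -200.7, 106.6]
tool_rot: [-3.141, -0.0, 1.699]
contact_force: [-0.2, 0.7, 1.1]
finger_gap: 0.749
time: 29.05
tcp_pos: [539.8, -196.5, 74.8]
tool_rot: [-3.139, -0.002, 1.701]
contact_force: [-0.4, -0.2, 0.5]
finger_gap: 0.752
yellow_pad 0.87 (256.118896484375, 191.36602783203125) [ 544.20855404 -196.55725358    6.        ]
flux_bottle 0.59 (253.03846740722656, 212.30770874023438) [ 542.57689219 -204.8345854    36.        ]
t 29.2 at [ 540.5 -197.5   76.2] yaw 1.701 rp [-3.14e+00 -1.00e-03] gap 0.749 F [-0.8  0.1  0.4]
540.3,-203.5,-2,1.70 shift m [-0.006  -0.0009  0.0782] rot [-0.1 -0.1  0. ] | dist 78.0
```

View pics/w17.png

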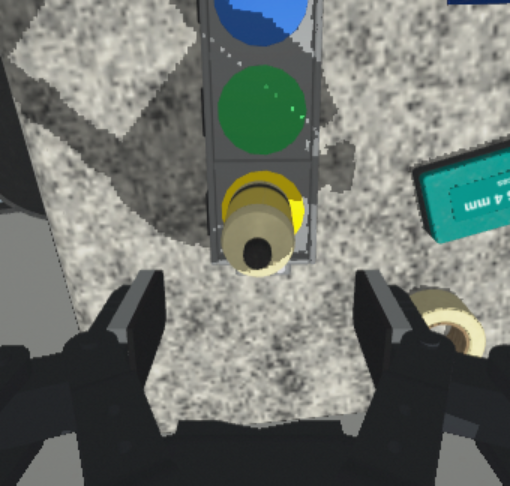

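```bash
python3 -m inch '[[-0.007,0,0.02,0,0,0],[-0.007,0,0.045,0,0,0],[-0.007,0,0.06,0,0,0],[-0.007,0,0.07,0,0,0],[-0.007,0,0.077,0,0,0]]'
python3 -m inch '[[0,0,0,0,0,0],[0,0,0,0,0,0],[0,0,0,0,0,0],[0,0,0,0,0,0],[0,0,0,0,0,0]]' 0 40
python3 -m inch '[[0,0,0,0,0,0],[0,0,0,0,0,0],[0,0,0,0,0,0],[0,0,0,0,0,0],[0,0,0,0,0,0]]' 0 40
python3 - <<'E'
from h import *
im=ctrl.camera('wrist');cv2.imwrite('pics/w18.png',cv2.resize(im[60:384,80:420],None,fx=1.5,fy=1.5))
E
```

```text
time: 29.7
tcp_pos: [541.8, -205.1, -0.6]
tool_rot: [-3.141, -0.0, 1.7]
contact_force: [0.3, -0.5, -0.3]
finger_gap: 0.75
time: 30.2
tcp_pos: [542.6, -205.7, 0.8]
tool_rot: [3.14, 0.001, 1.7]
contact_force: [-0.2, 0.2, 3.8]
finger_gap: 0.399
time: 30.7
tcp_pos: [542.6, -205.7, 0.8]
tool_rot: [3.14, 0.001, 1.7]
contact_force: [0.4, -0.9, 6.5]
finger_gap: 0.4
```

View pics/w18.png

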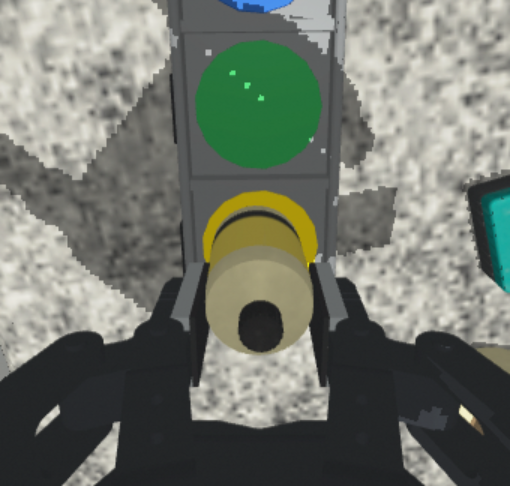

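```bash
python3 -m inch '[[0,0,-0.01,0,0,0],[0,0,-0.03,0,0,0],[0,0,-0.06,0,0,0],[0,0,-0.09,0,0,0],[0,0,-0.11,0,0,0]]'
python3 to.py 520,-20,111,1.60 505,165,111,1.53 491,319,111,1.461 491,319,1,1.461
```

```text
time: 31.25
tcp_pos: [542.3, -205.6, 112.3]
tool_rot: [3.14, 0.001, 1.7]
contact_force: [0.6, -0.3, -0.0]
finger_gap: 0.396
t 31.25 at [ 542.3 -205.6  112.3] yaw 1.7 rp [3.14e+00 1.00e-03] gap 0.396 F [ 0.6 -0.3 -0. ]
520,-20,111,1.60 shift m [0.187  0.0018 0.001 ] rot [0.1 0.1 5.7] | dist 187.0
505,165,111,1.53 shift m [ 0.1854 -0.0096 -0.    ] rot [-0. -0.  4.] | dist 186.0
491,319,111,1.461 shift m [ 0.1533 -0.0203 -0.    ] rot [ 0. -0.  4.] | dist 155.0
491,319,1,1.461 shift m [ 0.   -0.    0.11] rot [0. 0. 0.] | dist 110.0
```

```bash
python3 -m inch '[[0.02,0,0,0,0,1],[0.055,0,0,0,0,2],[0.1,0.001,0,0,0,3],[0.145,0.0015,0,0,0,4.5],[0.187,0.0018,0,0,0,5.7]]'
python3 -m inch '[[0.038,-0.002,0,0,0,1],[0.075,-0.004,0,0,0,2],[0.112,-0.006,0,0,0,3],[0.15,-0.008,0,0,0,4],[0.185,-0.0096,0,0,0,4]]'
python3 -m inch '[[0.038,-0.005,0,0,0,1],[0.075,-0.01,0,0,0,2],[0.112,-0.015,0,0,0,3],[0.138,-0.018,0,0,0,4],[0.153,-0.020,0,0,0,4]]'
python3 -m inch '[[0,0,0,0,0,0],[0,0,0,0,0,0],[0,0,0.005,0,0,0],[0,0,0.02,0,0,0],[0,0,0.03,0,0,0]]'
python3 to.py 491,319,1,1.461
```

```text
time: 31.75
tcp_pos: [518.5, -17.8, 109.8]
tool_rot: [-3.141, -0.0, 1.599]
contact_force: [1.3, 0.7, -0.5]
finger_gap: 0.397
time: 32.25
tcp_pos: [503.6, 166.6, 109.9]
tool_rot: [-3.141, 0.0, 1.531]
contact_force: [1.3, -0.1, -1.0]
finger_gap: 0.394
time: 32.75
tcp_pos: [489.7, 320.4, 109.8]
tool_rot: [-3.141, 0.0, 1.463]
contact_force: [-0.5, 0.4, 0.1]
finger_gap: 0.398
time: 33.25
tcp_pos: [490.0, 317.5, 78.0]
tool_rot: [-3.14, 0.001, 1.46]
contact_force: [-1.0, -0.3, -0.1]
finger_gap: 0.397
t 33.25 at [490.  317.5  78. ] yaw 1.46 rp [-3.14e+00  1.00e-03] gap 0.397 F [-1.  -0.3 -0.1]
491,319,1,1.461 shift m [0.0017 0.0009 0.077 ] rot [-0.1  0.1 -0.1] | dist 77.0
```

```bash
python3 -m inch '[[0.0017,0.0009,0.025,0,0,0],[0.0017,0.0009,0.05,0,0,0],[0.0017,0.0009,0.065,0,0,0],[0.0017,0.0009,0.073,0,0,0],[0.0017,0.0009,0.076,0,0,0]]'
python3 -m inch '[[0,0,0.001,0,0,0],[0,0,0.002,0,0,0],[0,0,0.003,0,0,0],[0,0,0.003,0,0,0],[0,0,0.003,0,0,0]]'
python3 - <<'E'
from h import *
im=ctrl.camera('wrist');cv2.imwrite('pics/w19.png',cv2.resize(im[60:384,80:420],None,fx=1.5,fy=1.5))
E
```

```text
time: 33.75
tcp_pos: [491.2, 319.9, 2.9]
tool_rot: [-3.14, 0.001, 1.461]
contact_force: [-0.4, -0.5, -0.5]
finger_gap: 0.392
time: 34.25
tcp_pos: [492.0, 320.4, 1.3]
tool_rot: [3.141, -0.0, 1.461]
contact_force: [-0.2, -0.0, -0.5]
finger_gap: 0.395
```

View pics/w19.png

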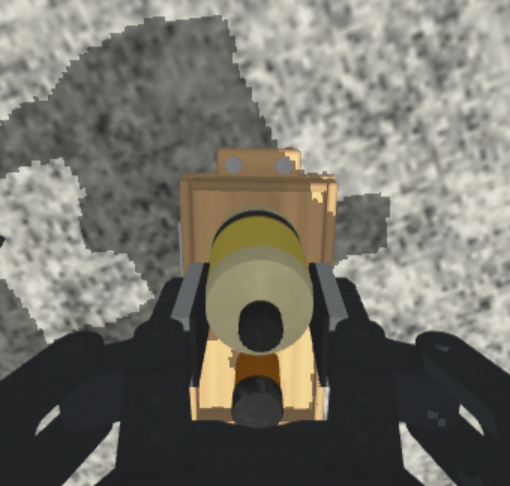

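```bash
python3 -m inch '[[0,0,0.001,0,0,0],[0,0,0.002,0,0,0],[0,0,0.003,0,0,0],[0,0,0.003,0,0,0],[0,0,0.003,0,0,0]]'
```

```text
time: 34.8
tcp_pos: [491.8, 320.6, -1.2]
tool_rot: [3.142, -0.0, 1.461]
contact_force: [-3.4, 0.1, 5.3]
finger_gap: 0.399
```

Contact at the expected height. I'll release, rise and look.

```bash
python3 -m inch '[[0,0,0,0,0,0],[0,0,0,0,0,0],[0,0,0,0,0,0],[0,0,0,0,0,0],[0,0,0,0,0,0]]' 0.8 40
python3 -m inch '[[0,0,-0.01,0,0,0],[0,0,-0.04,0,0,0],[0,0,-0.08,0,0,0],[0,0,-0.12,0,0,0],[0,0,-0.16,0,0,0]]'
python3 -m inch '[[0.03,0,0,0,0,0],[0.07,0,0,0,0,0],[0.11,0,0,0,0,0],[0.15,0,0,0,0,0],[0.15,0,0,0,0,0]]'
python3 -m inch '[[0,0,0,0,0,0],[0,0,0,0,0,0],[0,0,0,0,0,0],[0,0,0,0,0,0],[0,0,0,0,0,0]]'
python3 - <<'E'
from h import *
t=ctrl.camera('top');s=ctrl.camera('side')
cv2.imwrite('pics/end.png',np.vstack([cv2.resize(t[130:250,110:310],None,fx=2.4,fy=2.4,interpolation=2),cv2.resize(s[100:225,140:340],None,fx=2.4,fy=2.4,interpolation=2)]))
P=ctrl.camera_params('top')
for r in ctrl.regions_of('top','loupe')[:1]:
    e=r['extent'];print(e,onz(P,[e[0]+e[2]/2,e[1]+e[3]/2],12))
E
```

```text
time: 35.3
tcp_pos: [491.7, 320.2, -2.2]
tool_rot: [-3.141, 0.0, 1.461]
contact_force: [0.0, -0.0, -0.2]
finger_gap: 0.799
time: 35.8
tcp_pos: [491.6, 320.2, 160.3]
tool_rot: [3.141, -0.0, 1.461]
contact_force: [0.5, -0.2, 0.9]
finger_gap: 0.801
time: 36.3
tcp_pos: [507.3, 473.4, 157.6]
tool_rot: [-3.141, -0.002, 1.465]
contact_force: [-0.7, -1.1, 0.1]
finger_gap: 0.799
time: 36.8
tcp_pos: [508.4, 468.7, 158.2]
tool_rot: [3.141, -0.0, 1.46]
contact_force: [0.4, -0.1, 0.9]
finger_gap: 0.801
[234.2, 225.7, 13.4, 16.0] [[373.37508281 101.70280452  12.        ]]
```

View pics/end.png

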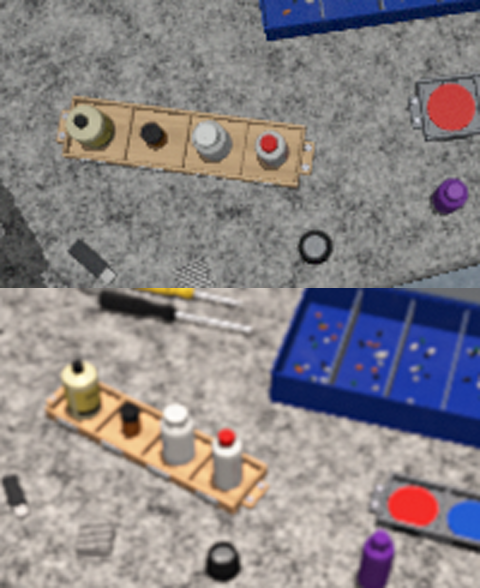

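```bash
python3 - <<'E'
from bench import ctrl
print(ctrl.close_job())
E
```

```text
the job is handed in; nothing more can be done
None
```

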